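Follow the rosette on a turning painted tray

TASK

Check the varnish on the painted tray under changing light: push the tray round, smoothly and without knocking it, so that its turntable runs freely at about one turn in five seconds (never faster than one turn in two and a half seconds), then let go and follow the raised rosette round with the gripper, keeping the gripper right above it at about a hand's breadth (the view point), touching nothing, for at least four seconds while the tray still makes more than three turns a minute. Afterwards let the tray come to rest, or gently stop it, and leave it; do not touch the rosette or disturb the other things on the table.

Things in the scene. Friction and masses are not known exactly. Their poses are not given: they have to be found in the camera images.
- stand: Cast foot of a decorator's turntable, 170 mm across, 50 mm high, fixed to the table; its place differs from run to run. Origin on the vertical turning axis at table height. It carries a steel disc (220 mm across) with the tray clamped on it: 0.032 kg m2 about the axis (nominal, up to 20 percent off), viscous friction about 0.003 N m s/rad and bearing friction about 0.002 N m.
- turntable (a joint): Angle of the turntable with tray (rad), counter-clockwise from above positive, no stops, counts on past a full turn; any start value. At value v the rosette lies from the axis in direction x = cos v, y = sin v. It may be turned either way. Let go at 1.2 rad/s it stays above 0.3 rad/s for some 8 s and stops by itself after about 13 s.
- tray: Round black metal tray, 275 mm across, turning with the turntable. Flat face 76 mm, green rim top 88 mm above the table. Origin on the turning axis at table height, +x axis towards the rosette. Facing each other across it, two wooden upright loop handles of 15 mm bar stand tangentially, top 125 mm above the table, upright legs 35 mm either side of the middle.
- handle_a (a point): Middle of the top bar of the handle on the tray's +y side (90 degrees counter-clockwise from the rosette), 115 mm from the turning axis, 117 mm above the table. A closed gripper lowered behind a leg can push it round, best turning with it: touch first below 0.03 m/s, then speed up; running into it at 0.06 m/s or more knocks it (over 60 N is too hard).
- handle_b (a point): Middle of the top bar of the handle on the tray's -y side (90 degrees clockwise from the rosette), 115 mm from the turning axis, 117 mm above the table.
- rosette: Raised pale flower rosette on the tray's face, 52 mm across, 6 to 8 mm high with a small brass heart, its centre 85 mm from the turning axis. Origin at the centre of its underside, 76 mm above the table. Freshly varnished: not to be touched.
- view (a point): The view point: a point in the air 86 mm straight above the rosette's underside (162 mm above the table) that goes round with it. While following, the gripper's TCP belongs here: within 25 mm sideways and 30 mm in height.
- jar: Glass jar with steel lid, 60 mm across, 85 mm high, loose; leave alone. Origin at centre of underside.
- thinner: Green glass bottle, 56 mm across, 150 mm high, loose; leave alone. Origin at centre of underside.
- brush_pot: Blue pot 72 mm across, with brushes, about 180 mm high in all, loose; leave alone. Origin at centre of underside.
- tin: Metal tin, 70 mm across, 60 mm high, loose; leave alone. Origin at centre of underside.
- bowl: White bowl, 90 mm across, 40 mm high, loose; leave alone. Origin at centre of underside.
- knife: Palette knife, 190 mm long, lying flat, loose; leave alone. Origin at centre of underside.
- paint_tube: Paint tube, 94 mm long, lying flat, loose; leave alone. Origin under its middle.

How it is judged:
By the outcome, as a careful person would: the job done as asked, in the order asked, and still so for the second after the job is handed in, with the robot touching nothing.
It also fails if it takes over 58 s, if anything falls off the work surface, if the arm or the gripper's body presses on something with over 40 N, if the wrist force passes 120 N, or if a joint passes its speed limit or range.

ROBOT

A 6-joint arm with a two-finger parallel gripper is mounted at the origin on the work surface. World frame = base frame: x ahead of the robot, y to its left, z up, the work surface at z = 0. Lengths are in mm, angles in rad, forces in N, time in s.
With the tool pointing down it reaches from about 350 to 875 mm from the base axis. Payload 15.5 kg.
Tool frame: the origin (TCP) lies between the finger pads, 19 mm behind the fingertips; this is the grasp point; z points along the fingers, y is the direction in which the jaws open and shut (so a half turn about z gives the same grasp; the last joint's range is limited). The gripper opens to 85 mm and grips with 20 to 120 N. Pads are 22 mm wide; open, the fingers measure 114 mm over their backs; the gripper's body (76 mm by 85 mm) begins 54 mm behind the grasp point. The pads swing forward as they close: fully open they stand 13 mm farther back than shut.
Start: joints at [-1.393, 0.494, 1.345, -0, 1.302, -0.096], TCP at [168.394, -601.889, 249.977] pointing down, gripper open.
Joint ranges: [-2.91, 2.91], [-0.82, 2.16], [0.22, 2.67], [-1.22, 4.37], [0.12, 2.79], [-3.08, 3.08]. Speed limits (rad/s): [1.89, 1.89, 2.57, 3.01, 3.01, 3.01].

INTERFACE

Orientations are given as [roll, pitch, yaw] about the fixed x, y, z axes, in that order (R = Rz(yaw) Ry(pitch) Rx(roll)).
In Python, from rig import bot gives the robot as it stands.
- The arm moves only by the tool move_arm, never from a script. Its argument "deltas" is a list that holds one entry, the list of rows, each a list of 6 numbers: the shift along the tool's x, y, z in cm, then the turn, a rotation vector about the tool's x, y, z in rad. In form: [[[x, y, z, wx, wy, wz], ...]]. A call has 1 to 8 rows; each row is the pose to reach, as a shift and turn from the pose commanded when the call began, along the tool's axes at that moment; what a row does not reach only later rows make up. A row lasts 1/10 s, in which the tool goes at most 50 mm and 8.59 degrees, less where a joint would pass 70% of its speed; a pose out of reach is approached as far as the arm can. A call with a gripper value outside its range is refused whole. "fingers" is the closure, from 0 (fully open) to 1 (shut), set as the call begins (left out, the last holds). The fingers move at their own pace and stop on an object; "grip_force" is the grip in N (left out, the last holds). Time passes only in rows, so rows that repeat a pose let the fingers close. It gives the time, the measured TCP pose, the force and the opening at its end, in the units of the state.
- bot.observe(): the state, without advancing time (a new reading comes with each control period).
- bot.capture(name): name is "side" or "top"; returns a dict with "img" (400x640x3 uint8, red, green, blue), "depth" (400x640 float32, mm along the optical axis (not along the pixel's ray), 0 where there is no reading), "intrinsics" (3x3 intrinsics, pixels), "world_from_camera" (4x4, takes a point from camera to world coordinates). Camera axes: x right, y down, z forward; pixel columns grow to the right and rows downward; lengths in mm; the calibration is good to about 2 mm. A picture is of the moment at which its call begins.
- bot.hand_in(): hands the job in, once; it reports no verdict.
The state is a dict: "time_s": time; "joints": joint angles; "joint_vel": joint speeds; "tau": joint torques, N m; "eef_pos": TCP position; "eef_rot": TCP orientation; "force": force on the tool from outside, world axes, zero at the start; "ft_torque": the same for the moment, N m; "grip_width": finger opening in mm.
Only numpy, scipy, OpenCV 4.12 (cv2) and the standard library are available. Lean on these libraries where they do the work, as an engineer would, in place of code of your own. Each camera call takes 0.05 s, during which the arm holds its last target. There are 200 camera calls.

## Working session

There is one attempt and no reset: what is moved stays moved. The work goes in short steps, Python scripts to look and compute and a tool call to move; the robot and the scene stay as the last step left them, time stands still between calls to the robot, and variables do not carry over. Pictures are saved under pics/ and viewed, about 8 in all and at most 12, crops included, and the job is handed in when it is done.

Besides the shell and the picture viewer there is one more tool, called after "Call:" as name([rows], argument=value, ...), one row to a line, values as JSON. move_arm: Moves the arm, as the interface text tells. Its arguments: {"type":"object","properties":{"deltas":{"type":"array","items":{"type":"array","items":{"type":"array","items":{"type":"number"}}}},"fingers":{"type":"number"},"grip_force":{"type":"number"}},"required":["deltas"]}

```bash
mkdir -p pics; ls
python3 - <<'E'
from rig import bot
import cv2,numpy as np
s=bot.observe(); print(s)
for n in("top","side"):
    c=bot.capture(n); np.savez(f"pics/{n}0.npz",**c)
    cv2.imwrite(f"pics/{n}0.png",c["img"][:,:,::-1]); print(n,c["intrinsics"],c["world_from_camera"])
E
```

```text
pics
{'time_s': 0.0, 'joints': array([-1.39349828e+00,  4.94182539e-01,  1.34612400e+00, -1.26616341e-05,
        1.30248042e+00, -9.54885566e-02]), 'joint_vel': array([ 0.00069953, -0.00281447,  0.00105749, -0.00075923,  0.00016258,
       -0.0004222 ]), 'tau': array([-7.14374983e-03, -8.82163095e+01, -3.83872998e+01, -8.45165578e-04,
        1.00960050e-02,  3.58322063e-05]), 'eef_pos': array([ 168.33322622, -601.56429257,  249.40304912]), 'eef_rot': array([-3.14040263e+00, -1.01719953e-04,  2.72789910e-01]), 'force': array([-0.46631133,  0.93150755, -0.42550492]), 'ft_torque': array([0.03789729, 0.00710894, 0.03770511]), 'grip_width': 85.21713844428065}
top [[364.99134566   0.         314.45257293]
 [  0.         364.99134566 201.33240823]
 [  0.           0.           1.        ]] [[-1.43052037e-02 -9.81624042e-01  1.90288205e-01  3.76553440e+02]
 [-9.99795058e-01  1.67687518e-02  1.13424686e-02  8.79455529e-01]
 [-1.43249356e-02 -1.90086950e-01 -9.81662746e-01  1.00395309e+03]
 [ 0.00000000e+00  0.00000000e+00  0.00000000e+00  1.00000000e+00]]
side [[466.17046885   0.         318.56666497]
 [  0.         466.17046885 203.73102122]
 [  0.           0.           1.        ]] [[-9.80679014e-01 -1.39323587e-01  1.37323013e-01  3.80714096e+02]
 [-1.95321504e-01  7.36371807e-01 -6.47770076e-01  8.52526771e+02]
 [-1.08711450e-02 -6.62076657e-01 -7.49357271e-01  1.11697692e+03]
 [ 0.00000000e+00  0.00000000e+00  0.00000000e+00  1.00000000e+00]]
```

View pics/top0.png

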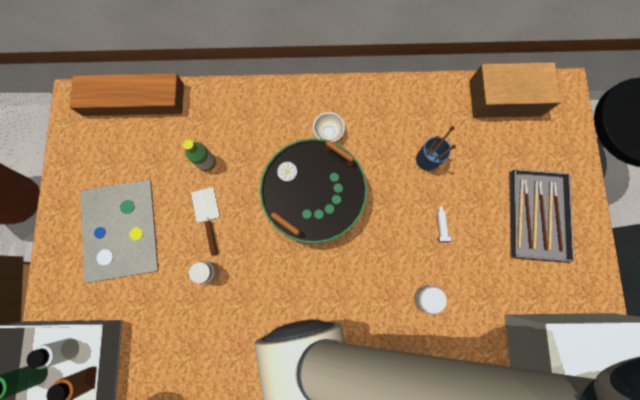

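View pics/side0.png

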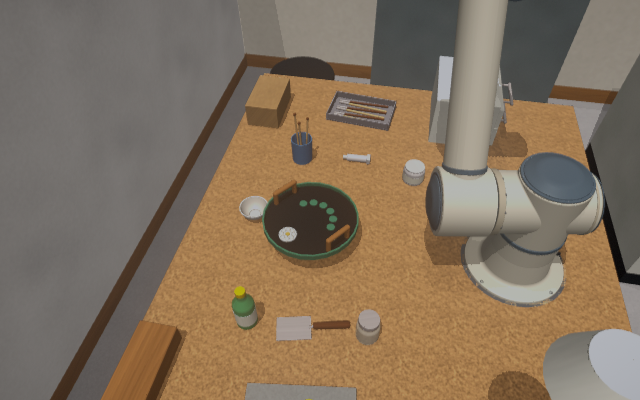

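The top view shows the tray centred near (313,190), the rosette at (287,171), and the handles at (340,151) and (286,224). The bowl at (328,127) stands close to the rim. The side view agrees.

```bash
cat > h.py <<'E'
import numpy as np, cv2
def ray(c,u,v,z):
    K,T=c["intrinsics"],c["world_from_camera"]
    p=np.stack([(np.asarray(u,float)-K[0,2])/K[0,0],(np.asarray(v,float)-K[1,2])/K[1,1],np.ones(np.shape(u))],-1)
    d=p@T[:3,:3].T; o=T[:3,3]
    return o+d*((z-o[2])/d[...,2])[...,None]
def hsv(c): return cv2.cvtColor(c["img"],cv2.COLOR_RGB2HSV)
def rosette(c,ctr,z=83):
    "angle, radius of white blob within tray"
    H=hsv(c); m=(H[...,1]<70)&(H[...,2]>150)
    v,u=np.nonzero(m); P=ray(c,u,v,z)[:,:2]-ctr
    r=np.hypot(*P.T); P=P[(r<118)&(r>50)]
    q=P.mean(0) if len(P) else np.array([np.nan]*2); return np.arctan2(q[1],q[0]),np.hypot(*q),len(P)
def circ(P):
    A=np.c_[2*P,np.ones(len(P))]; s=np.linalg.lstsq(A,(P**2).sum(1),rcond=None)[0]
    return s[:2],np.sqrt(s[2]+s[:2]@s[:2])
E
python3 - <<'E'
from h import *
C={}
for n in("top","side"):
    c=dict(np.load(f"pics/{n}0.npz")); H=hsv(c)
    g=(H[...,0]>50)&(H[...,0]<90)&(H[...,1]>90)&(H[...,2]>40)
    v,u=np.nonzero(g); P=ray(c,u,v,88)[:,:2]
    c0=ray(c,np.array([313.]),np.array([190.]),88)[0,:2] if n=="top" else C["top"]
    for _ in range(6):
        r=np.hypot(*(P-c0).T); k=abs(r-136)<(12 if _<3 else 7); c0,R=circ(P[k])
    C[n]=c0; print(n,"rim",c0,R,k.sum())
    a,r,k=rosette(c,c0); print("ros",a,r,k)
    # depth-based: orange handles
    m=(H[...,0]<20)&(H[...,1]>100)
    v,u=np.nonzero(m); Q=ray(c,u,v,117)[:,:2]-c0; rr=np.hypot(*Q.T)
    K,T=c["intrinsics"],c["world_from_camera"]; d=c["depth"][v,u]
    X=np.c_[(u-K[0,2])/K[0,0]*d,(v-K[1,2])/K[1,1]*d,d]@T[:3,:3].T+T[:3,3]
    s=(np.hypot(*(X[:,:2]-c0).T)<135)&(X[:,2]>110)&(X[:,2]<135)
    Y=X[s][:,:2]-c0; an=np.arctan2(Y[:,1],Y[:,0]); q=abs((an-a-np.pi/2+np.pi)%(2*np.pi)-np.pi)<1
    for t in (Y[q],Y[~q]):
        if len(t): o=t.mean(0); print("handle",np.arctan2(o[1],o[0]),np.hypot(*o),len(t),X[s][:,2].mean())
    # other objects, depth map points > 20 mm within 250 of centre, outside tray
    v,u=np.nonzero(c["depth"]>0); d=c["depth"][v,u]
    X=np.c_[(u-K[0,2])/K[0,0]*d,(v-K[1,2])/K[1,1]*d,d]@T[:3,:3].T+T[:3,3]
    Y=X[:,:2]-c0; r=np.hypot(*Y.T); s=(r>150)&(r<330)&(X[:,2]>25)&(X[:,2]<220)
    im=np.zeros(c["depth"].shape,np.uint8); im[v[s],u[s]]=1
    k,L,S,_c=cv2.connectedComponentsWithStats(im)
    for i in range(1,k):
        if S[i,4]>40:
            w=L[v,u]==i; print("obj",S[i,:4],X[w].mean(0).round(),"zmax",X[w][:,2].max().round(), "rmin",r[w].min().round())
E
```

```text
top rim [586.16013167  15.39422342] 134.1516751942381 265
ros 0.9219465344880207 84.41130271180721 272
handle 2.501101370058922 114.62387380815912 201 121.40091697622866
handle -0.6567663163479792 113.60562219407201 184 121.40091697622866
obj [313 112  32  30] [789. -31.  35.] zmax 43.0 rmin 157.0
obj [418 136  22  33] [ 674. -286.   78.] zmax 180.0 rmin 305.0
obj [185 140  29  29] [682. 311.  93.] zmax 152.0 rmin 296.0
obj [205 262  13  11] [394. 279.  54.] zmax 85.0 rmin 323.0
side rim [0. 0.] 0.0 0
ros -1.922144215136878 41.7547586544347 508
obj [429 221  14  15] [251.  94. 203.] zmax 220.0 rmin 261.0
```

Tray centre is (586, 15) mm (fitted rim radius 134 against a true 137). The rosette is at 0.92 rad, r = 84, and the handles are at 2.50 and -0.66 rad, r = 114; all three agree with the description. I'll push handle_a counter-clockwise from behind its clockwise leg.

Call:
move_arm([
  [[0.6,-0.6,0,0,0,0],[1.7,-1.8,0,0,0,0],[3.4,-3.7,0,0,0,0],[5.9,-6.4,0,0,0,0],[8.4,-9.2,0,0,0,0],[10.9,-12.0,0,0,0,0],[13.4,-14.7,0,0,0,0],[16.0,-17.5,0,0,0,0]],
], fingers=1, grip_force=30)

```text
time_s: 0.9
eef_pos: [275.7, -388.3, 249.9]
eef_rot: [-3.141, -0.0, 0.273]
force: [0.7, -0.7, 0.3]
grip_width: -0.3
```

Call:
move_arm([
  [[2.5,-2.8,0,0,0,0],[5.0,-5.5,0,0,0,0],[7.5,-8.3,0,0,0,0],[10.1,-11.0,0,0,0,0],[12.6,-13.8,0,0,0,0],[15.1,-16.5,0,0,0,0],[17.6,-19.3,0,0,0,0],[20.1,-22.0,0,0,0,0]],
])

```text
time_s: 1.7
eef_pos: [409.6, -122.2, 250.0]
eef_rot: [-3.142, -0.0, 0.273]
force: [0.7, -1.0, 0.7]
grip_width: -0.1
```

Call:
move_arm([
  [[2.8,-3.0,0,0,0,-0.05],[5.6,-6.1,0.5,0,0,-0.15],[8.4,-9.1,1.0,0,0,-0.25],[11.2,-12.2,2,0,0,-0.35],[14.0,-15.2,3.5,0,0,-0.45],[17.0,-18.4,5,0,0,-0.55],[19.0,-20.8,6.5,0,0,-0.62],[19.9,-21.8,7,0,0,-0.65]],
])

```text
time_s: 2.5
eef_pos: [542.2, 142.0, 178.4]
eef_rot: [-3.14, 0.001, 0.928]
force: [0.4, -0.2, 0.6]
grip_width: 0.3
```

Call:
move_arm([
  [[0,0,0,0,0,0],[0,0,0,0,0,0]],
])

```text
time_s: 2.7
eef_pos: [542.0, 138.9, 180.2]
eef_rot: [-3.141, 0.0, 0.922]
force: [-0.3, -0.4, 0.6]
grip_width: 0.1
```

Call:
move_arm([
  [[0,0,1,0,0,0],[0,0,2.5,0,0,0],[0,0,4,0,0,0],[0,0,5.3,0,0,0],[0,0,6.0,0,0,0],[0,0,6.3,0,0,0],[0,0,6.3,0,0,0]],
])

```text
time_s: 3.4
eef_pos: [542.5, 139.1, 116.9]
eef_rot: [-3.141, 0.0, 0.922]
force: [0.0, -0.4, 0.4]
grip_width: -0.3
```

Run:
```python
from rig import bot
from h import *
c=bot.capture("side"); i=c["img"][160:280,230:390,::-1]
cv2.imwrite("pics/s1.png",cv2.resize(i,None,fx=4.5,fy=4.5,interpolation=cv2.INTER_CUBIC))
```

```text
(no output)
```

View pics/s1.png

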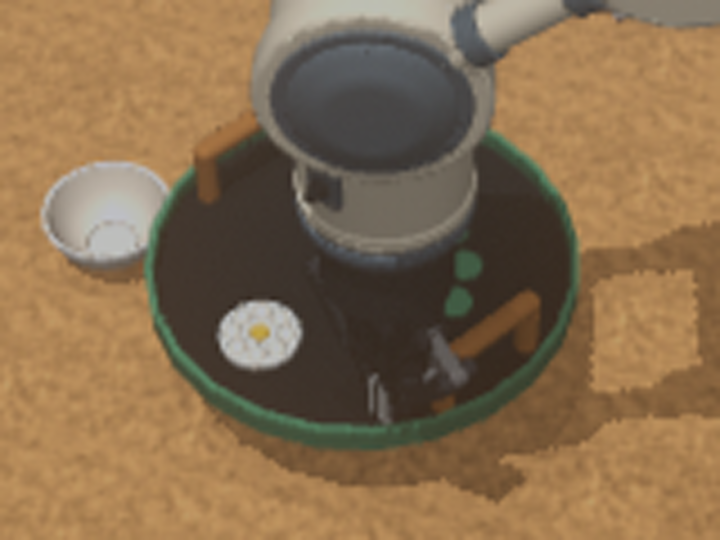

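The fingertips hang over the tray just behind handle_a's leg (near pixel (380,400) in the crop, leg near (440,405)), clear of the rosette at (260,335). Next I work out the arc rows for the push.

Run:
```python
import numpy as np
a,t=110,-56
for L in([.0165]*3+[.02,.02,.025,.03,.035],[.04,.05,.06,.07,.08,.09,.10,.11],[.115,.12,.125,.125,.10,.06,.03,.01]):
    p=np.cumsum(L); print([[round(float(x),2) for x in (-(a*np.sin(f)+t*np.cos(f)-t)/10,-(a*np.cos(f)-t*np.sin(f)-a)/10,0,0,0,-f)] for f in p])
```

```text
[[-0.18, -0.09, 0.0, 0.0, 0.0, -0.02], [-0.37, -0.18, 0.0, 0.0, 0.0, -0.03], [-0.55, -0.26, 0.0, 0.0, 0.0, -0.05], [-0.78, -0.36, 0.0, 0.0, 0.0, -0.07], [-1.01, -0.46, 0.0, 0.0, 0.0, -0.09], [-1.29, -0.57, 0.0, 0.0, 0.0, -0.11], [-1.64, -0.69, 0.0, 0.0, 0.0, -0.14], [-2.05, -0.82, 0.0, 0.0, 0.0, -0.18]]
[[-0.44, -0.22, 0.0, 0.0, 0.0, -0.04], [-1.01, -0.46, 0.0, 0.0, 0.0, -0.09], [-1.71, -0.71, 0.0, 0.0, 0.0, -0.15], [-2.54, -0.96, 0.0, 0.0, 0.0, -0.22], [-3.5, -1.16, 0.0, 0.0, 0.0, -0.3], [-4.6, -1.3, 0.0, 0.0, 0.0, -0.39], [-5.84, -1.34, 0.0, 0.0, 0.0, -0.49], [-7.19, -1.24, 0.0, 0.0, 0.0, -0.6]]
[[-1.3, -0.57, 0.0, 0.0, 0.0, -0.12], [-2.72, -1.0, 0.0, 0.0, 0.0, -0.23], [-4.23, -1.27, 0.0, 0.0, 0.0, -0.36], [-5.77, -1.34, 0.0, 0.0, 0.0, -0.48], [-7.01, -1.26, 0.0, 0.0, 0.0, -0.58], [-7.74, -1.16, 0.0, 0.0, 0.0, -0.65], [-8.1, -1.09, 0.0, 0.0, 0.0, -0.68], [-8.22, -1.06, 0.0, 0.0, 0.0, -0.69]]
```

Call:
move_arm([
  [[-0.2,0,0,0,0,0],[-0.4,0,0,0,0,0],[-0.6,0,0,0,0,0],[-0.8,0,0,0,0,0],[-1.0,0,0,0,0,0],[-1.2,0,0,0,0,0],[-1.4,0,0,0,0,0],[-1.6,0,0,0,0,0]],
])

```text
time_s: 4.25
eef_pos: [532.8, 126.4, 117.0]
eef_rot: [-3.142, 0.0, 0.923]
force: [-0.3, -0.8, 0.5]
grip_width: -0.0
```

Call:
move_arm([
  [[-0.18,-0.09,0,0,0,-0.017],[-0.37,-0.18,0,0,0,-0.033],[-0.55,-0.26,0,0,0,-0.05],[-0.78,-0.36,0,0,0,-0.07],[-1.01,-0.46,0,0,0,-0.09],[-1.29,-0.57,0,0,0,-0.115],[-1.64,-0.69,0,0,0,-0.145],[-2.05,-0.82,0,0,0,-0.18]],
])

```text
time_s: 5.05
eef_pos: [513.8, 115.1, 117.0]
eef_rot: [3.141, -0.0, 1.105]
force: [-0.4, 1.1, -0.1]
grip_width: 0.0
```

Run:
```python
from rig import bot
from h import *
c=bot.capture("side"); s=bot.observe(); print(s["time_s"],s["eef_pos"],s["force"])
print(rosette(c,np.array([586.,15.])))
c=dict(np.load("pics/side0.npz")); print(rosette(c,np.array([586.,15.])))
```

```text
5.1 [513.12022877 114.76913695 116.91502373] [-0.63806678 -0.08778217  1.11359867]
(np.float64(1.1101654318489957), np.float64(81.99134945811437), 199)
(np.float64(0.9624538987412976), np.float64(85.44795162718367), 184)
```

Call:
move_arm([
  [[-0.44,-0.22,0,0,0,-0.04],[-1.01,-0.46,0,0,0,-0.09],[-1.71,-0.71,0,0,0,-0.15],[-2.54,-0.96,0,0,0,-0.22],[-3.5,-1.16,0,0,0,-0.3],[-4.6,-1.3,0,0,0,-0.39],[-5.84,-1.34,0,0,0,-0.49],[-7.19,-1.24,0,0,0,-0.6]],
])

```text
time_s: 5.9
eef_pos: [470.1, 56.3, 117.0]
eef_rot: [3.142, -0.0, 1.707]
force: [-0.3, -0.8, 0.9]
grip_width: 0.5
```

Call:
move_arm([
  [[-1.3,-0.57,0,0,0,-0.115],[-2.72,-1.0,0,0,0,-0.235],[-4.23,-1.27,0,0,0,-0.36],[-5.77,-1.34,0,0,0,-0.485],[-7.01,-1.26,-0.5,0,0,-0.585],[-7.74,-1.16,-2.0,0,0,-0.645],[-8.1,-1.09,-3.5,0,0,-0.675],[-8.22,-1.06,-4.5,0,0,-0.685]],
])

```text
time_s: 6.7
eef_pos: [471.1, -26.7, 162.9]
eef_rot: [3.141, 0.001, 2.388]
force: [-0.9, 0.5, -0.9]
grip_width: 0.0
```

```bash
cat > look.py <<'E'
from rig import bot
from h import *
ctr=np.array([586.,15.])
def handles(c):
    H=hsv(c); v,u=np.nonzero((H[...,0]<20)&(H[...,1]>100)&(c["depth"]>0)); d=c["depth"][v,u]
    K,T=c["intrinsics"],c["world_from_camera"]
    X=np.c_[(u-K[0,2])/K[0,0]*d,(v-K[1,2])/K[1,1]*d,d]@T[:3,:3].T+T[:3,3]
    Y=X[:,:2]-ctr; r=np.hypot(*Y.T); s=(r<130)&(r>100)&(X[:,2]>112)&(X[:,2]<135); z=2*np.arctan2(Y[s,1],Y[s,0])
    return (np.angle(np.exp(1j*z).mean())/2-np.pi/2)%np.pi, s.sum()
for n in ("top","side","top","side"):
    t=bot.observe()["time_s"]; c=bot.capture(n)
    print(n,t,"ros %.3f r %.1f n %d"%rosette(c,ctr),"h(mod pi) %.3f %d"%handles(c))
s=bot.observe(); print(s["time_s"],s["eef_pos"],s["eef_rot"])
E
python3 look.py
```

```text
top 6.7 ros -2.431 r 41.9 n 2806 h(mod pi) 2.686 191
side 6.75 ros 2.705 r 88.5 n 191 h(mod pi) 2.771 276
top 6.8 ros -2.430 r 41.3 n 2831 h(mod pi) 2.812 189
side 6.85 ros 2.823 r 88.1 n 188 h(mod pi) 2.898 286
6.9 [470.60929655 -26.07778067 161.77209997] [3.14153225e+00 3.73285292e-05 2.38716734e+00]
```

```bash
cat > plan.py <<'E'
import sys,numpy as np
from scipy.integrate import solve_ivp
from rig import bot
# args: t0 theta w blendrows [target x,y,z of pose last commanded]
t0,th,w,nb=map(float,sys.argv[1:5]); s=bot.observe(); T=s["time_s"]; yaw=2.3875
p=np.array([float(v) for v in sys.argv[5:8]]) if len(sys.argv)>5 else s["eef_pos"]
ts=T+.02+.1*np.arange(1,9)
y=solve_ivp(lambda t,y:[y[1],-.094*y[1]-.0625],[t0,ts[-1]],[th,w],t_eval=ts,rtol=1e-7).y
g=np.c_[586+85*np.cos(y[0]),15+85*np.sin(y[0]),np.full(8,162)]
n=int(nb)
if n: g[:n]=p+(g[n-1]-p)*(np.arange(1,n+1)/n)[:,None]
x=np.array([np.cos(yaw),np.sin(yaw),0]);v=np.array([np.sin(yaw),-np.cos(yaw),0])
d=g-p; print([[round(float(q),2) for q in (a@x/10,a@v/10,-a[2]/10)]+[0,0,0] for a in d]); print("end theta,w",y[0,-1]%(2*np.pi),y[1,-1],"last",g[-1].round(1))
E
python3 plan.py 6.9 2.92 1.25 4
```

```text
[[-0.33, 0.89, -0.01, 0, 0, 0], [-0.65, 1.78, -0.01, 0, 0, 0], [-0.98, 2.67, -0.02, 0, 0, 0], [-1.31, 3.56, -0.02, 0, 0, 0], [-2.19, 3.11, -0.02, 0, 0, 0], [-3.11, 2.77, -0.02, 0, 0, 0], [-4.04, 2.54, -0.02, 0, 0, 0], [-4.98, 2.42, -0.02, 0, 0, 0]]
end theta,w 3.886009351596137 1.1079451209499631 last [523.5 -42.6 162. ]
```

Call:
move_arm([
  [[-0.3,0.9,0,0,0,0],[-0.65,1.8,0,0,0,0],[-1.0,2.7,0,0,0,0],[-1.3,3.55,0,0,0,0],[-2.2,3.1,0,0,0,0],[-3.1,2.75,0,0,0,0],[-4.05,2.55,0,0,0,0],[-5.0,2.4,0,0,0,0]],
])

```text
time_s: 7.7
eef_pos: [524.0, -44.1, 162.0]
eef_rot: [-3.142, -0.0, 2.387]
force: [0.5, -1.2, -0.7]
grip_width: -0.0
```

```bash
sed -i 's/("top","side","top","side")/("top","side")/' look.py; python3 look.py; python3 plan.py 6.9 2.92 1.25 0
```

```text
top 7.7 ros -1.104 r 30.2 n 2600 h(mod pi) 0.534 114
side 7.75 ros -2.529 r 83.4 n 124 h(mod pi) 0.729 306
7.8 [524.56322963 -44.36128822 162.02395699] [3.14125374e+00 8.15155256e-04 2.38645614e+00]
[[-1.65, 0.12, 0.0, 0, 0, 0], [-2.54, 0.3, 0.0, 0, 0, 0], [-3.39, 0.57, 0.0, 0, 0, 0], [-4.2, 0.92, 0.0, 0, 0, 0], [-4.95, 1.35, 0.0, 0, 0, 0], [-5.65, 1.84, 0.0, 0, 0, 0], [-6.28, 2.38, 0.0, 0, 0, 0], [-6.85, 2.98, 0.0, 0, 0, 0]]
end theta,w 4.8175316462855 0.9641320252491631 last [594.9 -69.5 162. ]
```

```bash
sed -i 's/("top","side")/("side",)/' look.py; python3 plan.py 7.75 3.85 1.06 0 523.5 -43 162
```

```text
[[-1.18, 0.03, -0.0, 0, 0, 0], [-2.04, 0.13, -0.0, 0, 0, 0], [-2.88, 0.32, -0.0, 0, 0, 0], [-3.68, 0.59, -0.0, 0, 0, 0], [-4.43, 0.93, -0.0, 0, 0, 0], [-5.14, 1.33, -0.0, 0, 0, 0], [-5.8, 1.8, -0.0, 0, 0, 0], [-6.4, 2.31, -0.0, 0, 0, 0]]
end theta,w 4.712477194780594 0.9245521436906242 last [586. -70. 162.]
```

Call:
move_arm([
  [[-1.2,0.05,0,0,0,0],[-2.05,0.15,0,0,0,0],[-2.9,0.3,0,0,0,0],[-3.7,0.6,0,0,0,0],[-4.45,0.95,0,0,0,0],[-5.15,1.35,0,0,0,0],[-5.8,1.8,0,0,0,0],[-6.4,2.3,0,0,0,0]],
])

```text
time_s: 8.6
eef_pos: [586.7, -70.1, 161.9]
eef_rot: [-3.142, -0.0, 2.388]
force: [-0.4, 0.9, -0.3]
grip_width: -0.0
```

```bash
python3 look.py; python3 plan.py 7.75 3.85 1.06 0 586 -70 162
```

```text
side 8.6 ros -1.652 r 75.7 n 106 h(mod pi) 1.562 255
8.65 [587.82760071 -70.13589608 162.02344585] [3.14102627e+00 8.08126463e-04 2.38787311e+00]
[[-0.79, 0.85, -0.0, 0, 0, 0], [-1.24, 1.47, -0.0, 0, 0, 0], [-1.63, 2.11, -0.0, 0, 0, 0], [-1.96, 2.76, -0.0, 0, 0, 0], [-2.22, 3.44, -0.0, 0, 0, 0], [-2.42, 4.12, -0.0, 0, 0, 0], [-2.57, 4.81, -0.0, 0, 0, 0], [-2.65, 5.49, -0.0, 0, 0, 0]]
end theta,w 5.445782119229433 0.8024964807924332 last [642.9 -48.1 162. ]
```

Call:
move_arm([
  [[-0.8,0.85,0,0,0,0],[-1.25,1.45,0,0,0,0],[-1.65,2.1,0,0,0,0],[-1.95,2.75,0,0,0,0],[-2.2,3.45,0,0,0,0],[-2.4,4.1,0,0,0,0],[-2.55,4.8,0,0,0,0],[-2.65,5.5,0,0,0,0]],
])

```text
time_s: 9.45
eef_pos: [643.5, -47.7, 162.0]
eef_rot: [-3.142, -0.0, 2.388]
force: [-0.3, -0.5, -1.1]
grip_width: 0.1
```

```bash
python3 look.py; python3 plan.py 7.75 3.85 1.06 0 643 -48 162
```

```text
side 9.45 ros -0.825 r 74.6 n 105 h(mod pi) 2.306 276
9.5 [644.17413159 -47.05153252 162.01100664] [3.14103636e+00 2.96612896e-04 2.38815569e+00]
[[-0.03, 0.99, -0.0, 0, 0, 0], [0.02, 1.65, -0.0, 0, 0, 0], [0.12, 2.29, -0.0, 0, 0, 0], [0.26, 2.91, -0.0, 0, 0, 0], [0.45, 3.5, -0.0, 0, 0, 0], [0.67, 4.08, -0.0, 0, 0, 0], [0.93, 4.62, -0.0, 0, 0, 0], [1.22, 5.13, -0.0, 0, 0, 0]]
end theta,w 6.079376212947609 0.6898136359829248 last [669.2  -2.2 162. ]
```

Call:
move_arm([
  [[0,1.0,0,0,0,0],[0,1.65,0,0,0,0],[0.1,2.3,0,0,0,0],[0.25,2.95,0,0,0,0],[0.45,3.55,0,0,0,0],[0.65,4.1,0,0,0,0],[0.95,4.65,0,0,0,0],[1.25,5.2,0,0,0,0]],
])

```text
time_s: 10.3
eef_pos: [669.6, -1.1, 162.0]
eef_rot: [3.142, -0.0, 2.388]
force: [0.6, 0.3, -0.3]
grip_width: 0.3
```

```bash
python3 look.py; python3 plan.py 9.45 5.445 0.8 0 669 -1.5 162
```

```text
side 10.3 ros -0.128 r 78.5 n 113 h(mod pi) 2.928 315
10.35 [ 6.69716029e+02 -2.42620317e-01  1.62009205e+02] [ 3.14132286e+00 -1.37608746e-04  2.38824854e+00]
[[0.48, 0.75, -0.0, 0, 0, 0], [0.84, 1.18, -0.0, 0, 0, 0], [1.22, 1.58, -0.0, 0, 0, 0], [1.61, 1.94, -0.0, 0, 0, 0], [2.02, 2.28, -0.0, 0, 0, 0], [2.45, 2.58, -0.0, 0, 0, 0], [2.88, 2.85, -0.0, 0, 0, 0], [3.31, 3.09, -0.0, 0, 0, 0]]
end theta,w 0.34467640635763175 0.5813109989275012 last [666.   43.7 162. ]
```

Call:
move_arm([
  [[0.5,0.75,0,0,0,0],[0.85,1.2,0,0,0,0],[1.2,1.6,0,0,0,0],[1.6,1.95,0,0,0,0],[2.0,2.3,0,0,0,0],[2.45,2.6,0,0,0,0],[2.9,2.85,0,0,0,0],[3.3,3.1,0,0,0,0]],
])

```text
time_s: 11.15
eef_pos: [666.4, 44.0, 162.0]
eef_rot: [-3.142, -0.0, 2.388]
force: [-0.6, -0.5, -0.3]
grip_width: -0.2
```

```bash
python3 look.py; python3 plan.py 10.3 6.085 0.69 0 666 43.7 162
```

```text
side 11.15 ros 0.431 r 83.9 n 121 h(mod pi) 0.295 294
11.2 [666.2799571   44.62158526 162.00998459] [ 3.14156882e+00 -2.59620527e-04  2.38818734e+00]
[[0.75, 0.34, -0.0, 0, 0, 0], [1.2, 0.5, -0.0, 0, 0, 0], [1.65, 0.64, -0.0, 0, 0, 0], [2.09, 0.74, -0.0, 0, 0, 0], [2.53, 0.83, -0.0, 0, 0, 0], [2.96, 0.88, -0.0, 0, 0, 0], [3.39, 0.92, -0.0, 0, 0, 0], [3.81, 0.93, -0.0, 0, 0, 0]]
end theta,w 0.8099793114797773 0.4877325258460199 last [644.6  76.6 162. ]
```

Call:
move_arm([
  [[0.75,0.35,0,0,0,0],[1.2,0.5,0,0,0,0],[1.65,0.65,0,0,0,0],[2.1,0.75,0,0,0,0],[2.5,0.85,0,0,0,0],[2.95,0.9,0,0,0,0],[3.4,0.9,0,0,0,0],[3.8,0.95,0,0,0,0]],
])

```text
time_s: 12.0
eef_pos: [645.1, 76.7, 162.0]
eef_rot: [-3.142, -0.0, 2.388]
force: [1.1, 0.2, -0.4]
grip_width: 0.3
```

```bash
python3 look.py; python3 plan.py 11.15 0.325 0.58 0 644.6 76.6 162
```

```text
side 12.0 ros 0.865 r 88.6 n 129 h(mod pi) 0.716 190
12.05 [644.78264484  77.19687708 161.94964589] [-3.14144970e+00 -3.82627055e-04  2.38802237e+00]
[[0.4, -0.01, -0.0, 0, 0, 0], [0.79, -0.03, -0.0, 0, 0, 0], [1.17, -0.08, -0.0, 0, 0, 0], [1.54, -0.13, -0.0, 0, 0, 0], [1.9, -0.2, -0.0, 0, 0, 0], [2.25, -0.29, -0.0, 0, 0, 0], [2.58, -0.39, -0.0, 0, 0, 0], [2.9, -0.49, -0.0, 0, 0, 0]]
end theta,w 1.1584675211518864 0.39415405301172274 last [620.1  92.9 162. ]
```

Call:
move_arm([
  [[0.4,0,0,0,0,0],[0.8,-0.05,0,0,0,0],[1.2,-0.1,0,0,0,0],[1.55,-0.15,0,0,0,0],[1.9,-0.2,0,0,0,0],[2.25,-0.3,0,0,0,0],[2.6,-0.4,0,0,0,0],[2.9,-0.5,0,0,0,0]],
])

```text
time_s: 12.85
eef_pos: [620.6, 92.9, 162.0]
eef_rot: [-3.142, -0.0, 2.388]
force: [0.0, -0.1, -0.4]
grip_width: 0.1
```

```bash
python3 look.py; python3 plan.py 12.0 0.77 0.49 0 620 93 162
```

```text
side 12.85 ros 1.218 r 91.9 n 137 h(mod pi) 1.175 190
12.9 [620.20357397  93.02052679 161.96785059] [-3.14137203e+00 -3.01890833e-04  2.38795664e+00]
[[0.44, -0.18, -0.0, 0, 0, 0], [0.73, -0.31, -0.0, 0, 0, 0], [1.01, -0.45, -0.0, 0, 0, 0], [1.28, -0.59, -0.0, 0, 0, 0], [1.54, -0.74, -0.0, 0, 0, 0], [1.79, -0.9, -0.0, 0, 0, 0], [2.02, -1.05, -0.0, 0, 0, 0], [2.24, -1.21, -0.0, 0, 0, 0]]
end theta,w 1.4605335346296533 0.31758984774481264 last [595.4  99.5 162. ]
```

Call:
move_arm([
  [[0.45,-0.2,0,0,0,0],[0.75,-0.3,0,0,0,0],[1.0,-0.45,0,0,0,0],[1.3,-0.6,0,0,0,0],[1.55,-0.75,0,0,0,0],[1.8,-0.9,0,0,0,0],[2.0,-1.05,0,0,0,0],[2.25,-1.2,0,0,0,0]],
])

```text
time_s: 13.7
eef_pos: [596.1, 99.4, 162.0]
eef_rot: [3.142, 0.0, 2.388]
force: [0.5, -0.1, 0.3]
grip_width: 0.3
```

Call:
move_arm([
  [[0,0,-0.5,0,0,0],[0,0,-2,0,0,0],[0,0,-4,0,0,0],[0,0,-6.5,0,0,0],[0,0,-9,0,0,0],[0,0,-10.5,0,0,0],[0,0,-11.5,0,0,0],[0,0,-12,0,0,0]],
])

```text
time_s: 14.5
eef_pos: [596.5, 99.4, 282.9]
eef_rot: [3.141, 0.001, 2.388]
force: [-0.2, -0.4, 0.0]
grip_width: -0.1
```

Call:
move_arm([
  [[0,-1,0,0,0,0],[0,-3,0,0,0,0],[0,-5.5,0,0,0,0],[0,-8,0,0,0,0],[0,-10.5,0,0,0,0],[0,-12.5,0,0,0,0],[0,-13.5,0,0,0,0],[0,-14,0,0,0,0]],
])

```text
time_s: 15.3
eef_pos: [499.6, -3.3, 281.6]
eef_rot: [-3.141, -0.001, 2.387]
force: [0.4, -0.0, -0.5]
grip_width: 0.1
```

Call:
move_arm([
  [[0,0,0,0,0,0],[0,0,0,0,0,0],[0,0,0,0,0,0],[0,0,0,0,0,0],[0,0,0,0,0,0],[0,0,0,0,0,0],[0,0,0,0,0,0],[0,0,0,0,0,0]],
])

```text
time_s: 16.1
eef_pos: [500.5, -2.7, 282.0]
eef_rot: [-3.142, 0.0, 2.388]
force: [0.2, 0.4, 0.6]
grip_width: 0.1
```

```bash
python3 look.py
```

```text
side 16.1 ros 1.958 r 88.6 n 196 h(mod pi) 1.948 253
16.15 [500.44749027  -2.70220393 281.99024601] [3.14156973e+00 1.62074428e-06 2.38778475e+00]
```

Call:
move_arm([
  [[0,0,0,0,0,0],[0,0,0,0,0,0],[0,0,0,0,0,0],[0,0,0,0,0,0],[0,0,0,0,0,0],[0,0,0,0,0,0],[0,0,0,0,0,0],[0,0,0,0,0,0]],
])

```text
time_s: 16.95
eef_pos: [500.4, -2.7, 282.0]
eef_rot: [3.142, 0.0, 2.388]
force: [-0.3, 0.0, 1.1]
grip_width: -0.0
```

Call:
move_arm([
  [[0,0,0,0,0,0],[0,0,0,0,0,0],[0,0,0,0,0,0],[0,0,0,0,0,0],[0,0,0,0,0,0],[0,0,0,0,0,0],[0,0,0,0,0,0],[0,0,0,0,0,0]],
])

```text
time_s: 17.75
eef_pos: [500.5, -2.7, 282.0]
eef_rot: [3.142, 0.0, 2.388]
force: [-0.1, 0.1, 0.8]
grip_width: -0.3
```

Call:
move_arm([
  [[0,0,0,0,0,0],[0,0,0,0,0,0],[0,0,0,0,0,0],[0,0,0,0,0,0],[0,0,0,0,0,0],[0,0,0,0,0,0],[0,0,0,0,0,0],[0,0,0,0,0,0]],
])

```text
time_s: 18.55
eef_pos: [500.4, -2.7, 282.0]
eef_rot: [-3.142, -0.0, 2.388]
force: [-0.0, -0.1, -0.4]
grip_width: -0.1
```

Call:
move_arm([
  [[0,0,0,0,0,0],[0,0,0,0,0,0],[0,0,0,0,0,0],[0,0,0,0,0,0],[0,0,0,0,0,0],[0,0,0,0,0,0],[0,0,0,0,0,0],[0,0,0,0,0,0]],
])

```text
time_s: 19.35
eef_pos: [500.4, -2.7, 282.0]
eef_rot: [-3.142, -0.0, 2.388]
force: [-0.6, 0.1, 0.4]
grip_width: 0.0
```

Call:
move_arm([
  [[0,0,0,0,0,0],[0,0,0,0,0,0],[0,0,0,0,0,0],[0,0,0,0,0,0],[0,0,0,0,0,0],[0,0,0,0,0,0],[0,0,0,0,0,0],[0,0,0,0,0,0]],
])

```text
time_s: 20.15
eef_pos: [500.4, -2.7, 282.0]
eef_rot: [-3.142, 0.0, 2.388]
force: [0.3, 0.0, -0.7]
grip_width: 0.1
```

```bash
python3 look.py
```

```text
side 20.15 ros 2.045 r 88.8 n 195 h(mod pi) 2.051 259
20.2 [500.43988711  -2.70287183 281.9803505 ] [-3.14157503e+00 -8.30343414e-06  2.38782613e+00]
```

Call:
move_arm([
  [[0,0,0,0,0,0],[0,0,0,0,0,0],[0,0,0,0,0,0],[0,0,0,0,0,0],[0,0,0,0,0,0],[0,0,0,0,0,0],[0,0,0,0,0,0],[0,0,0,0,0,0]],
])

```text
time_s: 21.0
eef_pos: [500.4, -2.7, 282.0]
eef_rot: [3.142, 0.0, 2.388]
force: [-0.6, -0.8, -0.4]
grip_width: 0.3
```

Call:
move_arm([
  [[0,0,0,0,0,0],[0,0,0,0,0,0],[0,0,0,0,0,0],[0,0,0,0,0,0],[0,0,0,0,0,0],[0,0,0,0,0,0],[0,0,0,0,0,0],[0,0,0,0,0,0]],
])

```text
time_s: 21.8
eef_pos: [500.4, -2.7, 282.0]
eef_rot: [3.142, -0.0, 2.388]
force: [0.0, 0.0, -0.9]
grip_width: -0.0
```

```bash
python3 look.py; python3 -c "
from rig import bot
import cv2
cv2.imwrite('pics/end.png',bot.capture('top')['img'][:,:,::-1])"
```

```text
side 21.8 ros 2.045 r 88.8 n 195 h(mod pi) 2.037 254
21.85 [500.44744504  -2.70654261 281.99814082] [ 3.14156718e+00 -1.90915410e-05  2.38779878e+00]
```

View pics/end.png

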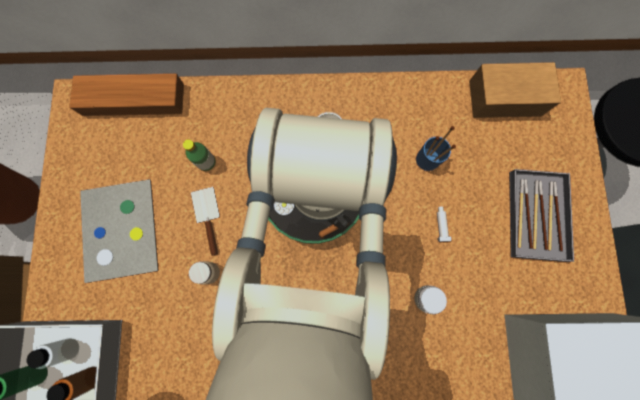

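The tray is at rest: the rosette reads 2.045 rad at both 20.15 s and 21.8 s. The knife, jar, thinner, brush pot, paint tube and tin are where they began, and the bowl is mostly hidden behind the arm at (330,118). The gripper stands clear at z = 282 mm.

```bash
python3 -c "
from rig import bot
print(bot.hand_in())"
```

```text
the job is handed in; nothing more can be done
None
```

I pushed handle_a round counter-clockwise, touching first at about 20 mm/s and then speeding up while turning with it. I let go at about 1.25 rad/s, one turn in five seconds.

**Following:** The gripper kept above the rosette at z = 162 mm from about 7.4 s to about 13.5 s. Tray speed fell from about 1.1 rad/s to about 0.32–0.35 rad/s over that time. I checked the angle by camera once every 0.8 s or so. The handle-based readings agreed with the model I steered by to within about 0.07 rad, or 6 mm at the rosette. Direct rosette readings differed by up to about 0.1 rad (14 mm by radius), probably because the gripper hid part of it. One, at 7.75 s, was about 0.16 rad off, and I corrected the model after it.

**Afterwards:** I lifted clear to z = 282 mm and let the tray stop by itself. The rosette angle was 2.045 rad at both 20.15 s and 21.8 s, and the job was handed in at about 22 s. No contact force above the 1 N noise level was read.

**Checks that failed or disagreed:**
- The rim fit in the side camera found no points, so the tray centre comes from the top camera alone.
- The rosette reading from the top camera was unusable while the arm was over the tray.
- In the last picture the other loose things look unmoved, but the bowl was mostly hidden by the arm. The gripper never went near it.

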